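Lower the curing lamp on its ratchet stand and switch it on at the isolator

ROBOT

A 6-joint arm with a two-finger parallel gripper is mounted at the origin on a cart in front of the work surface, level with it; the furniture and walls round the work are solid. World frame = base frame: x ahead of the robot, y to its left, z up, the work surface at z = 0. Lengths are in m, angles in degrees, forces in N, time in s.
With the tool pointing down it reaches from about 0.375 to 0.9 m from the base axis. Payload 3.1 kg.
Tool frame: the origin (TCP) lies between the finger pads; the fingertips stand 11 mm ahead of it and the grasp point (between the pads) lies 8 mm behind it; z points along the fingers, y is the line along which they close (so a half turn about z gives the same grasp; the last joint's range is limited). The gripper opens to 87 mm and grips with 3 to 60 N. Pads are 19 mm wide; open, the fingers measure 117 mm over their backs; the gripper's body (75 mm by 190 mm) begins 51 mm behind the grasp point.
Start: joints at [54.001, 30.224, 82.088, -0, 67.689, -10.227], TCP at [0.272, 0.563, 0.234] pointing down, gripper open.
Joint ranges: [-176.69, 176.69], [-43.24, 126.21], [12.49, 139.97], [-82, 262], [0, 151.66], [-163.58, 163.58]. Speed limits (degrees/s): [159.86, 159.86, 180, 180, 180, 180].

INTERFACE

Orientations are given as a 3x3 rotation matrix whose columns are the frame's x, y, z axes.
In Python, from rig import bot gives the robot as it stands.
- The arm moves only by the tool apply_moves, never from a script. Its argument "steps" is a list that holds one entry, the list of rows, each a list of 7 numbers: the shift along the tool's x, y, z in cm, then the turn, a rotation vector about the tool's x, y, z in degrees, then the gripper command: -1 is shut, 1 is fully open, values between are in proportion. In form: [[[dx, dy, dz, rx, ry, rz, jaw], ...]]. A call has 1 to 20 rows; each row is the pose to reach, as a shift and turn from the pose commanded when the call began, along the tool's axes at that moment; what a row does not reach only later rows make up. A row lasts 1/8 s, in which the tool goes at most 62.5 mm and 10.7 degrees, less where a joint would pass 70% of its speed; a pose out of reach is approached as far as the arm can. A call with a gripper value outside its range is refused whole. The fingers move at their own pace and stop on an object; the grip force is fixed at half the most. Time passes only in rows, so rows that repeat a pose let the fingers close. It gives the time, the measured TCP pose, the force, the opening and the grip force at its end, in the units of the state.
- bot.read_state(): the state, without advancing time (a new reading comes with each control period).
- bot.capture(name): name is "scene" or "top" or "wrist"; returns the picture (480x640x3 uint8, blue, green, red); there is no depth.
- bot.camera_model(name): a dict with "intrinsics" (3x3 intrinsics, pixels), "R" (3x3) and "t" (3): a world point X has camera coordinates R X + t. Camera axes: x right, y down, z forward; pixel columns grow to the right and rows downward; lengths in m; the calibration is good to about 2 mm. The wrist camera is an equidistant fisheye: a pixel r from the principal point sees the ray r / f radians off the axis. A picture is of the moment at which its call begins: read the wrist's pose just before it. camera_model takes no time and is no camera call; for the wrist camera it gives the pose at the moment of the call.
- bot.hand_in(): hands the job in; it is judged then, once.
The state is a dict: "time_s": time; "joint_positions": joint angles; "qvel": joint speeds; "tau": joint torques, N m; "position": TCP position; "tcp_rot": TCP orientation; "force": force on the tool from outside, world axes, zero at the start; "moment": the same for the moment, N m; "opening": opening from 0.0 (shut) to 1.0 (fully open); "grasp_force": force on a finger pad.
Only numpy, scipy, OpenCV 4.12 (cv2) and the standard library are available. Lean on these libraries where they do the work, as an engineer would, in place of code of your own. Each camera call takes 0.05 s, during which the arm holds its last target. There are 200 camera calls.

TASK

The varnished sample card is ready to cure. Squeeze the two orange grips of the lamp head together to draw its pawls out of the ratchet, lower the head gently until it sits fully down over the card, and let it go there. Only then press the red handle of the isolator fully in, turn it clockwise to on without forcing it, and leave it locked there with the handle sprung back out; do not disturb the things standing around.

Things in the scene. Friction and masses are not known exactly. Their poses are not given: they have to be found in the camera images.
- lamp_stand: Fixed stand: grey base plate 235 x 150 x 12 mm (x from -85 to +150 mm) and two aluminium posts at x = +115, y = +-44 mm, 244 mm tall, with a grey bridge on top to 255 mm. Their inner faces carry ratchet teeth 10 mm apart. Origin on the table, straight under the middle of the two orange grips; x points from the grips to the posts (away from the robot), z up.
- lamp_grips (a point): Midway between the two orange grips of the lamp head (moves with it; 98 mm above the table when fully down); axes as the stand's, grips at +-y. Each is an upright paddle 34 (x) x 9 (y) x 42 mm, from 23 mm below this point to 19 above; outer faces 62 mm apart when let go. Below, the black head is 116 x 96 mm: its top is 42 mm below this point, cooling fins beyond x = +-26 mm reach 31 mm below.
- lamp_head (a joint): Height of the lamp head in m: 0 = fully down (firm stop), 0.112 = top. It slides vertically, weighs about 0.7 kg and hangs by two pawls in one of the notches from 0.020 to 0.100, 0.010 apart. It can be raised past the teeth without squeezing; it goes down only while both grips are squeezed. Let go on the way, it falls to the next notch (below the lowest: to the bottom).
- grip_left (a joint): How far the grip at +y is squeezed inwards, in m: 0 = let go, 0.011 = its stop; the pawls are clear of the teeth beyond 0.008. The two grips are geared together and move alike. Squeezing takes 3.5 N on each to start, 7.4 N at the stop, and about 10 N on each (20 N if one finger does all the pushing) to draw the pawls out under the head's weight.
- grip_right (a joint): The same for the grip at -y, which moves alike.
- isolator: Fixed isolator: grey enclosure 118 x 108 x 50 mm on a blue sheet stand, its face sloping 30 degrees so that it looks up and towards the robot. Origin on the table straight under the point where the handle's axis meets the face, which is 90 mm up; x points to its back, y to its left, z up. Under the handle a yellow plate 72 mm square; a white dot left of it marks off, a green dot above it marks on.
- handle_grip (a point): Grip point of the red handle on its axis, 43 mm out from the face when sprung out. z points out of the face along the axis, y along the bar to its pointing end (white stripe), x across the bar. The bar is 62 (y) x 15 (x) x 38 mm (z), from 15 mm above this point to 23 mm below it; there a red hub 42 mm across begins (8 mm thick).
- isolator_handle (a joint): Turn of the handle in rad: 0 = off (bar points left to the white dot), 1.57 = on (points up the slope to the green dot), growing clockwise seen from in front; stops at -0.06 and 1.63. It turns only while pressed fully in. Once away from off it stays in by itself until on (from about 1.48) or off, where it springs out and locks when let go.
- isolator_push (a joint): How far the handle is pressed in towards the face, in m: 0 = sprung out (locked at off or on), turns freely only beyond 0.0075, just short of its firm stop at 0.010, and must be held in to leave off. Spring: 4 N to start, 9 N at 0.0075, 10 N at 0.010.
- ink_blue_mid (a point): Bystander: blue ink dropper bottle 25 mm wide, 80 mm tall, standing by the isolator (point half-way up, on its upright middle line)
- varnish_tube_mid (a point): Bystander: paint tube 42 x 116 x 34 mm lying by the lamp stand (point at its middle)
- bottle_teal_mid (a point): Bystander: teal paint squeeze bottle 65 mm wide, 154 mm tall (point half-way up, on its upright middle line)
- bottle_red_mid (a point): Bystander: red paint squeeze bottle 65 mm wide, 159 mm tall (point half-way up, on its upright middle line)
- tape_roll_mid (a point): Bystander: roll of masking tape lying flat, 94 mm wide, 25 mm tall (point at its middle)
- mixing_cup_mid (a point): Bystander: light green plastic mixing cup 72 mm wide, 81 mm tall (point half-way up, on its upright middle line)
- pen_1_mid (a point): Bystander: black and white marker pen 135 mm long, 16 mm thick, lying (point at its middle)

How it is judged:
By the outcome, as a careful person would: the job done as asked, in the order asked, and still so for the second after the job is handed in, with the robot touching nothing.
It also fails if it takes over 51 s, if anything falls off the work surface, if the arm or the gripper's body presses on something with over 40 N, if the wrist force passes 120 N, or if a joint passes its speed limit or range.

## Working session

There is one attempt and no reset: what is moved stays moved. The work goes in short steps, Python scripts to look and compute and a tool call to move; the robot and the scene stay as the last step left them, time stands still between calls to the robot, and variables do not carry over. Pictures are saved under pics/ and viewed, at most 10 in all, crops included, and the job is handed in when it is done.

Besides the shell and the picture viewer there is one more tool, called as a command line: name --argument value ..., lists and objects as JSON in quotes. apply_moves: Moves the arm, as the interface text tells. Its arguments: {"type":"object","properties":{"steps":{"type":"array","items":{"type":"array","items":{"type":"array","items":{"type":"number"}}}}},"required":["steps"]}

```bash
mkdir -p pics; ls; python3 - <<'E'
from rig import bot
import cv2
for n in("scene","top"):
    cv2.imwrite(f"pics/{n}0.png",bot.capture(n)); m=bot.camera_model(n); print(n,m)
s=bot.read_state(); print({k:s[k] for k in("time_s","position","tcp_rot","force","opening")})
E
```

```text
pics
scene {'intrinsics': array([[520.5545003 ,   0.        , 317.00406474],
       [  0.        , 520.5545003 , 241.66648367],
       [  0.        ,   0.        ,   1.        ]]), 'R': array([[ 0.56655845, -0.82379389,  0.01936886],
       [-0.44127078, -0.32316411, -0.83716489],
       [ 0.69591064,  0.46575593, -0.54660753]]), 't': array([-0.25261099,  0.3088599 ,  1.03596751])}
top {'intrinsics': array([[436.90021375,   0.        , 321.06405943],
       [  0.        , 436.90021375, 238.3885298 ],
       [  0.        ,   0.        ,   1.        ]]), 'R': array([[ 0.46590335, -0.88483421, -0.0015795 ],
       [-0.85435208, -0.44938725, -0.26102419],
       [ 0.23025332,  0.12296149, -0.96533097]]), 't': array([-0.21021942,  0.4573012 ,  1.20078538])}
{'time_s': 0.1, 'position': array([0.27131654, 0.56231697, 0.23267338]), 'tcp_rot': array([[-9.00533959e-01,  4.34784105e-01, -1.17084124e-03],
       [ 4.34785528e-01,  9.00532641e-01, -1.58341221e-03],
       [ 3.65938293e-04, -1.93498129e-03, -9.99998061e-01]]), 'force': array([-0.46734477,  0.30235364,  0.52567158]), 'opening': 0.9986265319396429}
```

View pics/scene0.png

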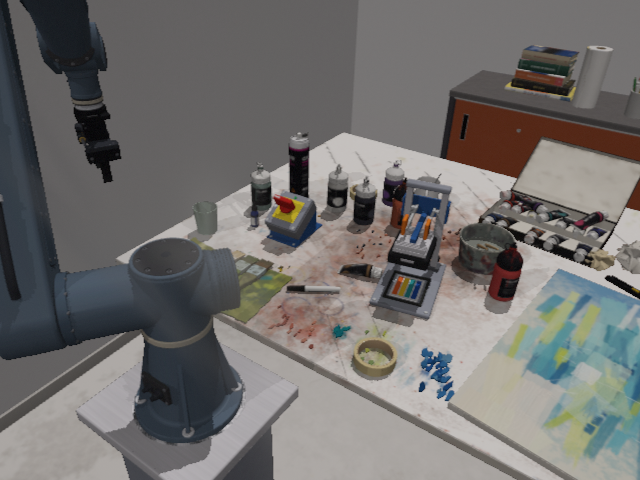

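View pics/top0.png

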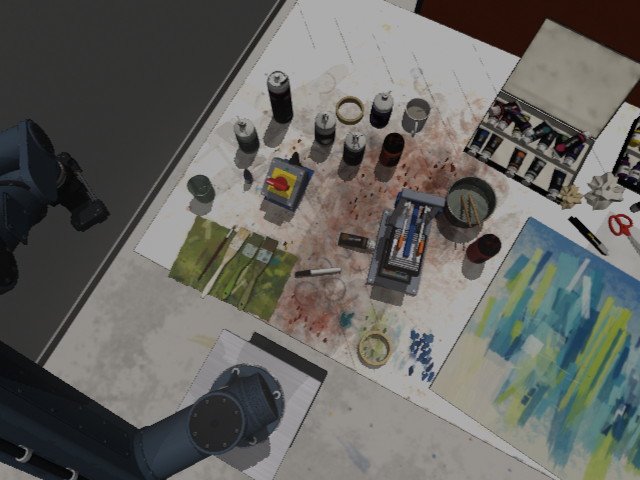

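The scene view shows the lamp stand near (415,250) and the isolator near (292,215). In the top view they are near (405,245) and (287,183). I'll enlarge both.

```bash
python3 - <<'E'
import cv2,numpy as np
a=cv2.imread("pics/scene0.png");b=cv2.imread("pics/top0.png")
f=lambda im,x,y,w,h,k:cv2.resize(im[y:y+h,x:x+w],None,fx=k,fy=k,interpolation=cv2.INTER_CUBIC)
A=np.vstack([f(a,365,170,100,150,4)]);B=f(b,360,180,100,150,4)
cv2.imwrite("pics/c1.png",np.hstack([A,B]))
A=f(a,225,170,130,100,3);B=f(b,225,140,130,100,3)
cv2.imwrite("pics/c2.png",np.hstack([A,B]))
E
```

```text
(no output)
```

View pics/c1.png

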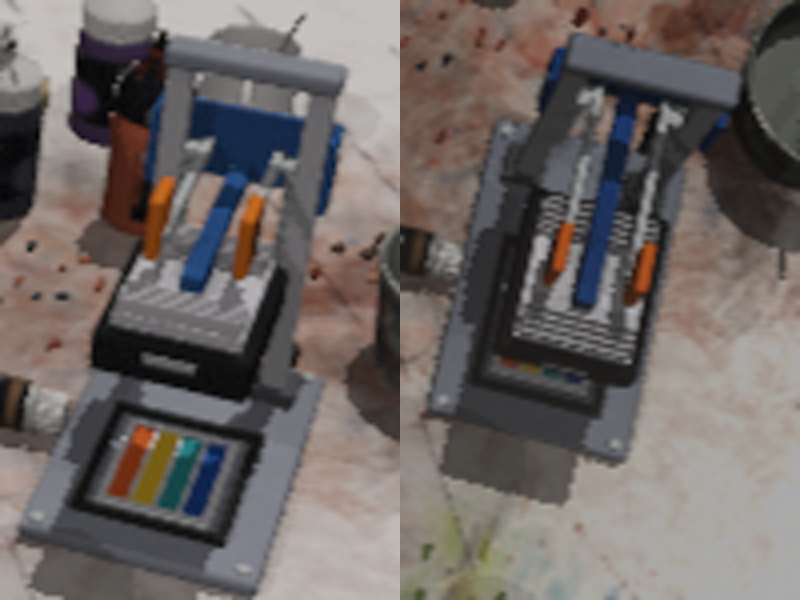

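View pics/c2.png

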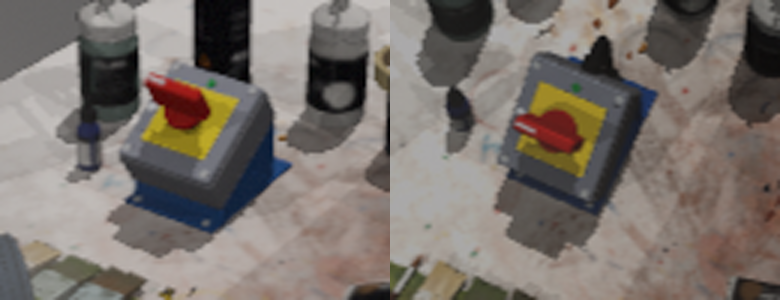

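The crop shows the two orange paddles, the blue lever between them, and plate screws on the front corners of the stand. It also shows the isolator's yellow plate, with the red bar pointing left towards off. Next I triangulate these.

```bash
cat > h.py <<'E'
import numpy as np,cv2
from rig import bot
def P(n):
    m=bot.camera_model(n);return m["intrinsics"]@np.c_[m["R"],m["t"]]
def tri(ps,pt):
    P1,P2=P("scene"),P("top")
    X=cv2.triangulatePoints(P1,P2,np.float64(ps).reshape(2,1),np.float64(pt).reshape(2,1))[:,0];X=X[:3]/X[3]
    e=[np.linalg.norm((q@np.r_[X,1])[:2]/(q@np.r_[X,1])[2]-p) for q,p in((P1,ps),(P2,pt))]
    return X,e
def plane(n,p,z):
    m=bot.camera_model(n);d=m["R"].T@np.linalg.inv(m["intrinsics"])@np.r_[p,1];c=-m["R"].T@m["t"]
    return c+d*(z-c[2])/d[2]
E
python3 - <<'E'
from h import *
np.set_printoptions(precision=4,suppress=True)
im={n:cv2.imread(f"pics/{n}0.png") for n in("scene","top")}
box={"scene":((390,205,440,245),(240,180,320,235)),"top":((390,225,430,265),(260,155,310,210))}
for n in im:
    hsv=cv2.cvtColor(im[n],cv2.COLOR_BGR2HSV)
    def m(b,lo,hi):
        k=np.zeros(hsv.shape[:2],np.uint8);x0,y0,x1,y1=b;k[y0:y1,x0:x1]=cv2.inRange(hsv[y0:y1,x0:x1],lo,hi);return k
    o=m(box[n][0],(5,150,80),(18,255,255))
    for c in cv2.findContours(o,0,1)[0]:
        if cv2.contourArea(c)>8: M=cv2.moments(c);print(n,"orange",M["m10"]/M["m00"],M["m01"]/M["m00"],cv2.boundingRect(c))
    y=m(box[n][1],(22,130,70),(35,255,255))
    pts=cv2.findNonZero(y);h=cv2.convexHull(pts)
    print(n,"yellow",cv2.approxPolyDP(h,3,True)[:,0].tolist(), cv2.minAreaRect(h))
    g=m(box[n][1],(45,100,40),(85,255,255));p=cv2.findNonZero(g);print(n,"green",p.mean((0,1)) if p is not None else 0)
    r=m(box[n][1],(0,150,60),(6,255,255))|m(box[n][1],(174,150,60),(180,255,255));print(n,"red",cv2.boundingRect(r))
for nm,a,b in(("screwL",(374.2,299),(370.8,279.75)),("screwR",(426,312),(413,291.5))):
    print(nm,*tri(a,b),plane("scene",a,.012),plane("top",b,.012))
for b,nm in(((400-365,0),""),):pass
E
```

```text
scene orange 426.42727272727274 228.74545454545455 (423, 219, 8, 21)
scene orange 403.87857142857143 223.5690476190476 (400, 214, 9, 21)
scene orange 397.8452380952381 206.83333333333331 (396, 205, 5, 7)
scene yellow [[303, 203], [292, 222], [273, 216], [286, 197]] ((287.8000183105469, 209.40000915527344), (22.360679626464844, 25.043960571289062), 26.56505012512207)
scene green [295.  197.5]
scene red (274, 197, 21, 16)
top orange 420.8905472636816 246.71144278606963 (418, 241, 6, 12)
top orange 400.00628930817606 241.17610062893078 (398, 236, 6, 12)
top yellow [[296, 176], [288, 198], [267, 188], [275, 167]] ((281.45892333984375, 182.60958862304688), (24.22751808166504, 24.929765701293945), 20.556047439575195)
top green [286.5 169. ]
top red (267, 177, 22, 14)
screwL [ 0.4711 -0.154   0.0109] [np.float64(0.03927502740656876), np.float64(0.04701695454802976)] [ 0.4698 -0.1546  0.012 ] [ 0.471  -0.1541  0.012 ]
screwR [ 0.4977 -0.2791  0.0132] [np.float64(0.4987925818690629), np.float64(0.5831963056994309)] [ 0.5    -0.2795  0.012 ] [ 0.4971 -0.2778  0.012 ]
```

```bash
python3 - <<'E'
from h import *
np.set_printoptions(precision=4,suppress=True)
L,_=tri((403.9,223.6),(400.5,241.7));R,_=tri((426.9,229.2),(421.4,247.2))
# corners of bridge front? plate yaw
print("L",L,"R",R,"mid",(L+R)/2,"dist",np.linalg.norm(L-R),"yaw",np.degrees(np.arctan2(-(L-R)[0],(L-R)[1])))
s=[(303.5,203.5),(292.5,222.5),(273,216.5),(286.5,197)];t=[(296.5,176.5),(288.5,198.5),(267,188.5),(275.5,167)]
C=[]
for a,b in zip(s,t): X,e=tri(a,b);C.append(X);print(X,e)
C=np.array(C)
print("mid",C.mean(0),"sides",[np.linalg.norm(C[i]-C[i-1]) for i in range(4)])
y=(C[3]+C[2]-C[0]-C[1]);u=(C[0]+C[3]-C[1]-C[2]);y/=np.linalg.norm(y);u/=np.linalg.norm(u);n=np.cross(u,y)
print("y",y,"u",u,"n",n,"yaw y",np.degrees(np.arctan2(-y[0],y[1])),"yaw u",np.degrees(np.arctan2(u[1],u[0])))
print("green",*tri((295.3,198),(286.7,169)))
m=bot.camera_model("wrist");print(m["intrinsics"]);s=bot.read_state();R=s["tcp_rot"];cam=-m["R"].T@m["t"];print("cam in tool",R.T@(cam-s["position"]),"camR in tool\n",R.T@m["R"].T)
E
```

```text
L [ 0.5565 -0.1723  0.1936] R [ 0.5691 -0.226   0.1914] mid [ 0.5628 -0.1991  0.1925] dist 0.05524562769855594 yaw 13.096837062108664
[0.6227 0.1707 0.1054] [np.float64(0.08197421166845782), np.float64(0.11523040022046788)]
[0.5626 0.166  0.0727] [np.float64(0.08614141633741487), np.float64(0.11734732330124746)]
[0.563  0.2378 0.0672] [np.float64(0.44335960686623593), np.float64(0.6117672559564856)]
[0.6227 0.2356 0.1058] [np.float64(0.9285261477248313), np.float64(1.323315363839743)]
mid [0.5928 0.2025 0.0878] sides [np.float64(0.06486373116740562), np.float64(0.06853182977819412), np.float64(0.07201381247722295), np.float64(0.07113020322479198)]
y [ 0.0032  0.9993 -0.0379] u [0.8591 0.0182 0.5115] n [-0.5118  0.0342  0.8584] yaw y -0.18548326286107547 yaw u 1.2133937565673087
green [0.6291 0.2054 0.1093] [np.float64(0.11761330957100753), np.float64(0.1670966595217053)]
[[371.6483   0.     319.6299]
 [  0.     371.6483 238.632 ]
 [  0.       0.       1.    ]]
cam in tool [ 0.0678  0.0002 -0.151 ] camR in tool
 [[-0.0003 -0.9689 -0.2476]
 [ 1.     -0.0003 -0.0001]
 [ 0.0001 -0.2476  0.9689]]
```

```bash
cat >> h.py <<'E'
from scipy.spatial.transform import Rotation as Ro
np.set_printoptions(precision=4,suppress=True)
def lampR(yaw):
    c,s=np.cos(np.radians(yaw)),np.sin(np.radians(yaw));return np.array([[-c,-s,0],[-s,c,0],[0,0,-1]])
def isoR(yaw,turn=0):
    B=Ro.from_euler("z",yaw,degrees=True).as_matrix()@np.array([[0,.866025,.5],[1,0,0],[0,.5,-.866025]])
    return B@Ro.from_rotvec([0,0,turn],degrees=True).as_matrix()
def rel(p,R):
    s=bot.read_state();T=s["tcp_rot"]
    print("t",s["time_s"],"move cm,deg",T.T@(np.array(p)-s["position"])*100,Ro.from_matrix(T.T@R).as_rotvec(degrees=True),"F",s["force"])
E
python3 - <<'E'
from h import *
rel((.55,-.20,.30),lampR(12.5))
E
```

```text
t 0.1 move cm,deg [-58.2384 -56.5454  -6.6446] [ -0.0997  -0.0572 -38.2716] F [-0.4673  0.3024  0.5257]
```

apply_moves --steps '[[[-5,-5,-6.6,0,0,0,1],[-58.2,-56.5,-6.6,0,0,-38.3,1],[-58.2,-56.5,-6.6,0,0,-38.3,1],[-58.2,-56.5,-6.6,0,0,-38.3,1],[-58.2,-56.5,-6.6,0,0,-38.3,1],[-58.2,-56.5,-6.6,0,0,-38.3,1],[-58.2,-56.5,-6.6,0,0,-38.3,1],[-58.2,-56.5,-6.6,0,0,-38.3,1],[-58.2,-56.5,-6.6,0,0,-38.3,1],[-58.2,-56.5,-6.6,0,0,-38.3,1],[-58.2,-56.5,-6.6,0,0,-38.3,1],[-58.2,-56.5,-6.6,0,0,-38.3,1],[-58.2,-56.5,-6.6,0,0,-38.3,1],[-58.2,-56.5,-6.6,0,0,-38.3,1],[-58.2,-56.5,-6.6,0,0,-38.3,1],[-58.2,-56.5,-6.6,0,0,-38.3,1],[-58.2,-56.5,-6.6,0,0,-38.3,1],[-58.2,-56.5,-6.6,0,0,-38.3,1]]]'

```text
time_s: 2.35
position: [0.5499, -0.1977, 0.2998]
tcp_rot: [[-0.976, -0.218, -0.0], [-0.218, 0.976, 0.0], [0.0, 0.0, -1.0]]
force: [1.1, -1.1, 0.8]
opening: 1.002
grasp_force: 0.0
```

```bash
python3 - <<'E'
from h import *
s=bot.read_state();print(s["position"],s["joint_positions"],s["force"])
rel((.55,-.20,.30),lampR(12.5))
m=bot.camera_model("wrist");np.savez("w1.npz",**m)
cv2.imwrite("pics/w1.png",bot.capture("wrist"))
E
```

```text
[ 0.5499 -0.1977  0.2998] [ -30.7285   23.1049   83.4211    0.0062   73.4806 -133.3477] [ 1.0953 -1.101   0.7503]
t 2.35 move cm,deg [ 0.044  -0.222  -0.0233] [ 0.0088 -0.0007  0.1175] F [ 1.0953 -1.101   0.7503]
```

View pics/w1.png

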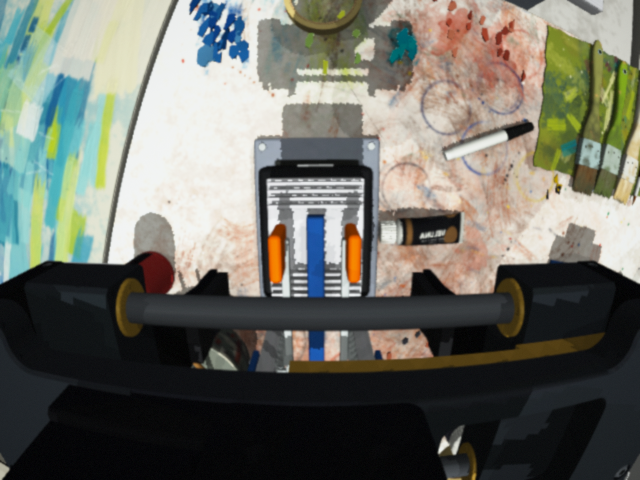

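The wrist view shows the paddles in orange at about (277,255) and (353,252). The stand's front screws are at (262,147) and (373,146). The gripper is straight above and well aligned.

```bash
python3 - <<'E'
from h import *
m=np.load("w1.npz");K,R,t=m["intrinsics"],m["R"],m["t"];c=-R.T@t
def ray(p):
    q=np.array([(p[0]-K[0,2])/K[0,0],(p[1]-K[1,2])/K[1,1]]);r=np.linalg.norm(q);return R.T@np.r_[q/r*np.sin(r),np.cos(r)]
def at(p,z): d=ray(p);return c+d*(z-c[2])/d[2]
im=cv2.imread("pics/w1.png");hsv=cv2.cvtColor(im,cv2.COLOR_BGR2HSV)
k=cv2.inRange(hsv,(5,170,90),(20,255,255));k[:,:250]=0;k[:,380:]=0;k[:210]=0;k[300:]=0
B=[cv2.boundingRect(q) for q in cv2.findContours(k,0,1)[0] if cv2.contourArea(q)>50];B.sort();print(B)
(xl,yl,wl,hl),(xr,yr,wr,hr)=B[0],B[-1]
for row in range(222,292,8):
    xs=np.nonzero(k[row])[0];print(row,[ (g[0],g[-1]) for g in np.split(xs,np.nonzero(np.diff(xs)>1)[0]+1)] if len(xs) else "")
for z in(.196,.202,.207,.212,.217,.222):
    a,b=at((xl,265),z),at((xr+wr,265),z);print(z,"outer",np.linalg.norm(a-b),"mid",(a+b)/2,"yaw",np.degrees(np.arctan2(-(b-a)[0],(b-a)[1])))
for z in (.19,.2,.21,.22): print(z,"front edge",at((xl+wl/2,yl),z),at((xr+wr/2,yr),z),"back",at((272,yl+hl),z))
a,b=at((262,147),.012),at((373,146),.012);print(a,b,np.linalg.norm(a-b),"yaw",np.degrees(np.arctan2(-(b-a)[0],(b-a)[1])))
y=(b-a)/np.linalg.norm(b-a);x=np.array([y[1],-y[0],0]);print("origin est from screws (10mm inset)",(a+b)/2+x*.074)
E
```

```text
[(267, 225, 18, 58), (345, 224, 16, 59)]
222 
230 [(np.int64(274), np.int64(284)), (np.int64(346), np.int64(356))]
238 [(np.int64(268), np.int64(282)), (np.int64(346), np.int64(360))]
246 [(np.int64(268), np.int64(283)), (np.int64(347), np.int64(360))]
254 [(np.int64(268), np.int64(283)), (np.int64(347), np.int64(360))]
262 [(np.int64(268), np.int64(283)), (np.int64(347), np.int64(360))]
270 [(np.int64(269), np.int64(282)), (np.int64(347), np.int64(359))]
278 [(np.int64(269), np.int64(281)), (np.int64(348), np.int64(359))]
286 
0.196 outer 0.06824445694339457 mid [ 0.5676 -0.1976  0.196 ] yaw 12.654037176769636
0.202 outer 0.06663748228700284 mid [ 0.5656 -0.1979  0.202 ] yaw 12.65403717676963
0.207 outer 0.06529833674000977 mid [ 0.564  -0.1982  0.207 ] yaw 12.65403717676964
0.212 outer 0.06395919119301668 mid [ 0.5624 -0.1985  0.212 ] yaw 12.654037176769647
0.217 outer 0.06262004564602364 mid [ 0.5607 -0.1988  0.217 ] yaw 12.65403717676965
0.222 outer 0.06128090009903048 mid [ 0.5591 -0.199   0.222 ] yaw 12.654037176769569
0.19 front edge [ 0.5459 -0.2304  0.19  ] [ 0.5331 -0.1765  0.19  ] back [ 0.5905 -0.2251  0.19  ]
0.2 front edge [ 0.5435 -0.2297  0.2   ] [ 0.5312 -0.1778  0.2   ] back [ 0.5864 -0.2246  0.2   ]
0.21 front edge [ 0.5411 -0.229   0.21  ] [ 0.5293 -0.1792  0.21  ] back [ 0.5823 -0.2241  0.21  ]
0.22 front edge [ 0.5388 -0.2283  0.22  ] [ 0.5274 -0.1805  0.22  ] back [ 0.5783 -0.2236  0.22  ]
[ 0.4994 -0.2783  0.012 ] [ 0.4698 -0.151   0.012 ] 0.13067075245341625 yaw 13.066100360450719
origin est from screws (10mm inset) [ 0.5567 -0.1979  0.012 ]
```

```bash
python3 - <<'E'
from h import *
rel((.557,-.198,.193),lampR(12.8))
E
```

```text
t 2.4 move cm,deg [-0.6782 -0.1542 10.6822] [-0.0022  0.0062 -0.1955] F [-0.9497 -0.8324 -0.9996]
```

apply_moves --steps '[[[-0.7,-0.15,3,0,0,0,1],[-0.7,-0.15,6,0,0,0,1],[-0.7,-0.15,8.5,0,0,0,1],[-0.7,-0.15,9.8,0,0,0,1],[-0.7,-0.15,10.7,0,0,0,1],[-0.7,-0.15,10.7,0,0,0,1],[-0.7,-0.15,10.7,0,0,0,1]]]'

```text
time_s: 3.28
position: [0.5579, -0.1993, 0.1935]
tcp_rot: [[-0.976, -0.217, 0.002], [-0.217, 0.976, -0.001], [-0.001, -0.001, -1.0]]
force: [0.0, 0.3, -0.1]
opening: 1.004
grasp_force: 0.0
```

```bash
python3 - <<'E'
from h import *
m=bot.camera_model("wrist");np.savez("w2.npz",**m)
w=bot.capture("wrist");a=bot.capture("scene")
cv2.imwrite("pics/w2.png",np.hstack([w[150:450,120:520],cv2.resize(a[170:320,365:465],(400,600))[150:450]]))
rel((.557,-.198,.193),lampR(12.8))
E
```

```text
t 3.375 move cm,deg [0.0534 0.1402 0.0457] [-0.0718  0.0769 -0.2743] F [ 0.1923 -0.3362 -0.2475]
```

View pics/w2.png

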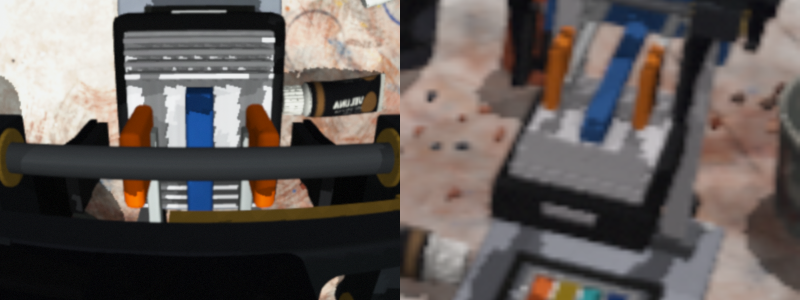

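The paddles sit between the open fingers: outer edges are at crop columns 122 and 280, and the fingers at about 105 and 293. Now I squeeze.

apply_moves --steps '[[[0,0,0,0,0,0,0.4],[0,0,0,0,0,0,0.2],[0,0,0,0,0,0,0],[0,0,0,0,0,0,-0.3],[0,0,0,0,0,0,-1],[0,0,0,0,0,0,-1],[0,0,0,0,0,0,-1],[0,0,0,0,0,0,-1]]]'

```text
time_s: 4.38
position: [0.5576, -0.1995, 0.192]
tcp_rot: [[-0.976, -0.217, 0.0], [-0.217, 0.976, -0.001], [-0.0, -0.001, -1.0]]
force: [3.3, -5.3, -8.4]
opening: 0.435
grasp_force: 30.0
```

apply_moves --steps '[[[0,0,0.3,0,0,0,-1],[0,0,0.8,0,0,0,-1],[0,0,1.4,0,0,0,-1],[0,0,2,0,0,0,-1],[0,0,2.6,0,0,0,-1],[0,0,3.2,0,0,0,-1],[0,0,3.8,0,0,0,-1],[0,0,4.4,0,0,0,-1],[0,0,5,0,0,0,-1],[0,0,5.6,0,0,0,-1],[0,0,6.2,0,0,0,-1],[0,0,6.8,0,0,0,-1],[0,0,7.4,0,0,0,-1],[0,0,7.8,0,0,0,-1],[0,0,8.1,0,0,0,-1],[0,0,8.3,0,0,0,-1],[0,0,8.3,0,0,0,-1]]]'

```text
time_s: 6.5
position: [0.5577, -0.1995, 0.1093]
tcp_rot: [[-0.976, -0.217, 0.001], [-0.217, 0.976, -0.001], [-0.0, -0.001, -1.0]]
force: [2.8, -5.0, -7.5]
opening: 0.438
grasp_force: 30.0
```

apply_moves --steps '[[[0,0,0.2,0,0,0,-1],[0,0,0.4,0,0,0,-1],[0,0,0.6,0,0,0,-1],[0,0,0.75,0,0,0,-1],[0,0,0.85,0,0,0,-1],[0,0,0.95,0,0,0,-1],[0,0,0.95,0,0,0,-1]]]'

```text
time_s: 7.38
position: [0.5577, -0.1995, 0.0999]
tcp_rot: [[-0.976, -0.217, 0.001], [-0.217, 0.976, -0.001], [-0.0, -0.001, -1.0]]
force: [1.5, -4.3, -7.7]
opening: 0.436
grasp_force: 30.0
```

Not at the bottom yet, so the starting height was 0.100. Continuing.

apply_moves --steps '[[[0,0,0.2,0,0,0,-1],[0,0,0.35,0,0,0,-1],[0,0,0.5,0,0,0,-1],[0,0,0.6,0,0,0,-1],[0,0,0.65,0,0,0,-1],[0,0,0.65,0,0,0,-1]]]'

```text
time_s: 8.12
position: [0.5577, -0.1995, 0.0939]
tcp_rot: [[-0.976, -0.217, 0.001], [-0.217, 0.976, -0.001], [-0.001, -0.001, -1.0]]
force: [1.5, -5.5, -5.0]
opening: 0.435
grasp_force: 30.0
```

apply_moves --steps '[[[0,0,0.05,0,0,0,-1],[0,0,0.1,0,0,0,-1],[0,0,0.15,0,0,0,-1],[0,0,0.15,0,0,0,-1]]]'

```text
time_s: 8.62
position: [0.5577, -0.1995, 0.0938]
tcp_rot: [[-0.976, -0.217, 0.001], [-0.217, 0.976, -0.001], [-0.001, -0.002, -1.0]]
force: [-1.5, -4.8, 7.1]
opening: 0.437
grasp_force: 30.0
```

The head is on its firm stop: z has stalled and the force has reversed. I'll let go and rise clear.

apply_moves --steps '[[[0,0,0,0,0,0,0],[0,0,0,0,0,0,0.5],[0,0,0,0,0,0,1],[0,0,0,0,0,0,1],[0,0,0,0,0,0,1],[0,0,0,0,0,0,1]]]'

```text
time_s: 9.38
position: [0.5565, -0.1976, 0.0915]
tcp_rot: [[-0.976, -0.217, -0.002], [-0.217, 0.976, 0.002], [0.001, 0.003, -1.0]]
force: [-0.2, 0.2, -0.7]
opening: 0.959
grasp_force: 0.0
```

apply_moves --steps '[[[0,0,0,0,0,0,1],[0,0,-1,0,0,0,1],[0,0,-3,0,0,0,1],[0,0,-6,0,0,0,1],[0,0,-10,0,0,0,1],[0,0,-15,0,0,0,1],[0,0,-18,0,0,0,1],[0,0,-18,0,0,0,1]]]'

```text
time_s: 10.38
position: [0.5588, -0.1997, 0.2756]
tcp_rot: [[-0.976, -0.217, 0.006], [-0.217, 0.976, -0.004], [-0.005, -0.005, -1.0]]
force: [0.0, -1.0, -0.2]
opening: 1.002
grasp_force: 0.0
```

```bash
python3 - <<'E'
from h import *
w=bot.capture("scene");t=bot.capture("top")
cv2.imwrite("pics/s2.png",np.hstack([cv2.resize(w[170:320,365:465],(400,600)),cv2.resize(t[180:330,360:460],(400,600))]))
# isolator: pre pose: axis point A, handle grip 43mm out
A=np.array([.593,.2025,.09]);n=np.array([-.5,0,.866])
Rt=isoR(0.5)
print("target pre",A+n*(.043+.12-.008)); rel(A+n*(.163-.008),Rt)
print(bot.read_state()["joint_positions"])
E
```

```text
target pre [0.5155 0.2025 0.2242]
t 10.475 move cm,deg [-4.672  40.0464  4.7783] [-21.5605 -26.6847  99.3969] F [-0.4848 -0.2524 -0.0836]
[ -30.4569   25.2417   84.5158    0.0066   70.285  -132.9835]
```

View pics/s2.png

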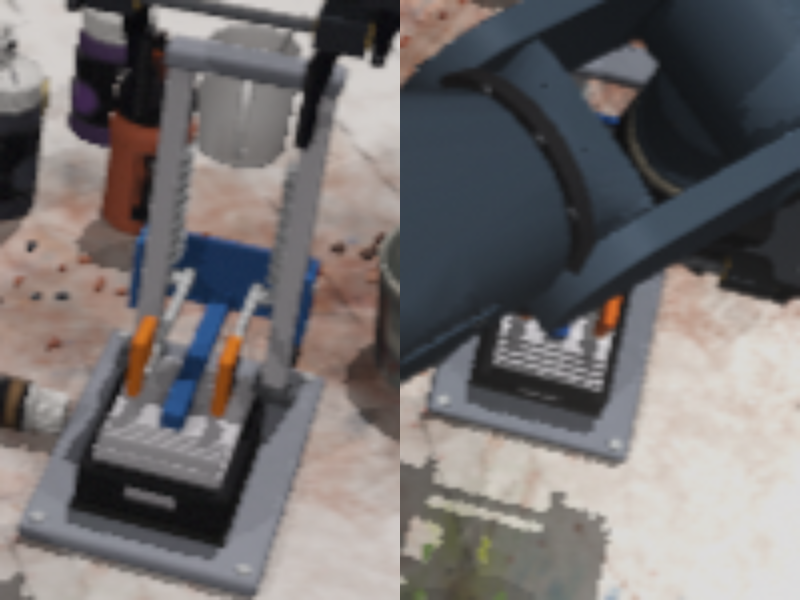

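The scene view shows the head right down over the card, with both grips released. Moving to the isolator.

apply_moves --steps '[[[0,0,-4,0,0,0,1],[-4.7,40,0,-21.5,-26.7,99.4,0.6],[-4.7,40,0,-21.5,-26.7,99.4,0.6],[-4.7,40,0,-21.5,-26.7,99.4,0.6],[-4.7,40,0,-21.5,-26.7,99.4,0.6],[-4.7,40,0,-21.5,-26.7,99.4,0.6],[-4.7,40,0,-21.5,-26.7,99.4,0.6],[-4.7,40,0,-21.5,-26.7,99.4,0.6],[-4.7,40,0,-21.5,-26.7,99.4,0.6],[-4.7,40,0,-21.5,-26.7,99.4,0.6],[-4.7,40,0,-21.5,-26.7,99.4,0.6],[-4.7,40,0,-21.5,-26.7,99.4,0.6],[-4.7,40,4.8,-21.5,-26.7,99.4,0.6],[-4.7,40,4.8,-21.5,-26.7,99.4,0.6],[-4.7,40,4.8,-21.5,-26.7,99.4,0.6],[-4.7,40,4.8,-21.5,-26.7,99.4,0.6],[-4.7,40,4.8,-21.5,-26.7,99.4,0.6],[-4.7,40,4.8,-21.5,-26.7,99.4,0.6]]]'

```text
time_s: 12.72
position: [0.5168, 0.2017, 0.225]
tcp_rot: [[-0.008, 0.865, 0.502], [1.0, 0.008, 0.003], [-0.001, 0.502, -0.865]]
force: [0.1, 0.5, -0.2]
opening: 0.8
grasp_force: 0.0
```

```bash
python3 - <<'E'
from h import *
m=bot.camera_model("wrist");np.savez("w3.npz",**m)
cv2.imwrite("pics/w3.png",bot.capture("wrist"))
A=np.array([.593,.2025,.09]);n=np.array([-.5,0,.866])
rel(A+n*(.163-.008),isoR(0.5));print(bot.read_state()["joint_positions"])
E
```

```text
t 12.775 move cm,deg [ 0.0787 -0.1248 -0.0139] [0.0789 0.0575 0.0193] F [ 0.1868 -0.2815  1.1174]
[ 13.221   19.3375 113.361  -20.0806  18.9225  30.1109]
```

View pics/w3.png

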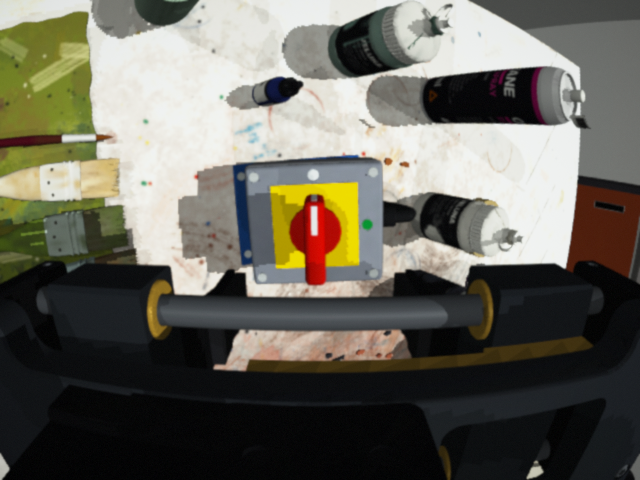

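The wrist view shows the yellow plate at about (272–360, 182–268) and the red bar pointing at the white dot at (313,175). The green dot is at (367,224).

```bash
python3 - <<'E'
from h import *
m=np.load("w3.npz");K,R,t=m["intrinsics"],m["R"],m["t"];c=-R.T@t
n=np.array([-.5,0,.866]);A=np.array([.593,.2025,.09])
def at(p,h):
    q=np.array([(p[0]-K[0,2])/K[0,0],(p[1]-K[1,2])/K[1,1]]);r=np.linalg.norm(q);d=R.T@np.r_[q/r*np.sin(r),np.cos(r)]
    return c+d*(n@(A+n*h-c))/(n@d)
im=cv2.imread("pics/w3.png");hsv=cv2.cvtColor(im,cv2.COLOR_BGR2HSV)
def mk(lo,hi):
    k=cv2.inRange(hsv,lo,hi);z=np.zeros_like(k);z[150:300,230:400]=k[150:300,230:400];return z
k=mk((22,130,70),(35,255,255));q=cv2.approxPolyDP(cv2.convexHull(cv2.findNonZero(k)),6,True)[:,0];print(q.tolist())
C=np.array([at(p,.002) for p in q]);print(C,"mid",C.mean(0),[np.linalg.norm(C[i]-C[i-1]) for i in range(len(C))])
r=mk((0,150,60),(6,255,255))|mk((174,150,60),(180,255,255))
for row in range(190,290,8):
    xs=np.nonzero(r[row])[0]; print(row,(xs[0],xs[-1]) if len(xs) else "",end=" ")
print(); print("bar top ends/mid",at((314.5,194),.058),at((316,272),.058))
print("white",at((313,175),.001),"green",at((367,224),.001),"A",A)
E
```

```text
[[358, 264], [277, 268], [270, 187], [356, 182]]
[[0.6222 0.1698 0.1092]
 [0.5614 0.1656 0.0741]
 [0.5575 0.2359 0.0718]
 [0.6189 0.2404 0.1073]] mid [0.59   0.2029 0.0906] [np.float64(0.07073337121415184), np.float64(0.07025010340990613), np.float64(0.07037034853571723), np.float64(0.07103625751878742)]
190  198 (np.int64(307), np.int64(321)) 206 (np.int64(305), np.int64(323)) 214 (np.int64(297), np.int64(333)) 222 (np.int64(292), np.int64(338)) 230 (np.int64(291), np.int64(339)) 238 (np.int64(292), np.int64(338)) 246 (np.int64(296), np.int64(334)) 254 (np.int64(306), np.int64(324)) 262 (np.int64(306), np.int64(324)) 270 (np.int64(306), np.int64(325)) 278 (np.int64(306), np.int64(325)) 286  
bar top ends/mid [0.5619 0.2372 0.139 ] [0.563  0.1819 0.1397]
white [0.5887 0.2457 0.0887] green [0.6284 0.205  0.1116] A [0.593  0.2025 0.09  ]
```

```bash
cat >> h.py <<'E'
A=np.array([.590,.203,.0905]);N=np.array([-.5,-.022,.866])
E
python3 - <<'E'
from h import *
rel(A+N*.036,isoR(2.5))
E
```

```text
t 12.775 move cm,deg [ 0.012 -0.376 11.692] [ 0.0779  1.0586 -1.712 ] F [ 0.1868 -0.2815  1.1174]
```

apply_moves --steps '[[[0,-0.38,3,0,1,-1.7,0.2],[0,-0.38,6,0,1,-1.7,0],[0,-0.38,8.5,0,1,-1.7,0],[0,-0.38,10.5,0,1,-1.7,0],[0,-0.38,11.7,0,1,-1.7,0],[0,-0.38,11.7,0,1,-1.7,0],[0,-0.38,11.7,0,1,-1.7,-0.3],[0,-0.38,11.7,0,1,-1.7,-0.5],[0,-0.38,11.7,0,1,-1.7,-0.6]]]'

```text
time_s: 13.9
position: [0.5717, 0.2022, 0.1215]
tcp_rot: [[-0.043, 0.865, 0.5], [0.999, 0.038, 0.021], [-0.001, 0.501, -0.866]]
force: [-0.4, 0.9, -0.0]
opening: 0.256
grasp_force: 0.0
```

```bash
python3 - <<'E'
from h import *
cv2.imwrite("pics/w4.png",bot.capture("wrist")[120:400,150:490])
rel(A+N*.036,isoR(2.5))
E
```

```text
t 13.95 move cm,deg [ 0.0036  0.0467 -0.0101] [0.0496 0.0589 0.0055] F [-0.9783 -0.194   0.42  ]
```

View pics/w4.png

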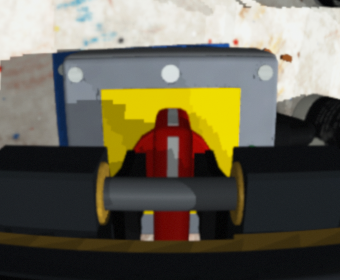

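The bar (crop columns 157–190) is centred between the fingers, so I grip it.

apply_moves --steps '[[[0,0,0,0,0,0,-1],[0,0,0,0,0,0,-1],[0,0,0,0,0,0,-1],[0,0,0,0,0,0,-1],[0,0,0,0,0,0,-1]]]'

```text
time_s: 14.58
position: [0.5724, 0.2023, 0.1214]
tcp_rot: [[-0.043, 0.864, 0.501], [0.999, 0.038, 0.021], [-0.0, 0.502, -0.865]]
force: [1.3, -0.7, 5.7]
opening: 0.166
grasp_force: 30.0
```

apply_moves --steps '[[[0,0,0.2,0,0,0,-1],[0,0,0.4,0,0,0,-1],[0,0,0.6,0,0,0,-1],[0,0,0.8,0,0,0,-1],[0,0,0.95,0,0,0,-1],[0,0,1.05,0,0,0,-1],[0,0,1.05,0,0,0,-1]]]'

```text
time_s: 15.45
position: [0.5773, 0.2026, 0.1129]
tcp_rot: [[-0.043, 0.864, 0.502], [0.999, 0.038, 0.021], [-0.001, 0.502, -0.865]]
force: [-3.1, -1.1, 11.4]
opening: 0.172
grasp_force: 30.0
```

```bash
python3 - <<'E'
from h import *
s=bot.read_state();print(s["tcp_rot"].T@s["force"],s["tcp_rot"].T@(s["position"]-[.5724,.2023,.1214])*1000)
E
```

```text
[ -1.0068   3.0275 -11.4395] [ 0.0442 -0.0082  9.8673]
```

apply_moves --steps '[[[0,0,0.06,0,0,0,-1],[0,0,0.06,0,0,4,-1],[0,0,0.06,0,0,8,-1],[0,0,0.06,0,0,12,-1],[0,0,0.06,0,0,16,-1],[0,0,0.06,0,0,20,-1],[0,0,0.06,0,0,20,-1]]]'

```text
time_s: 16.32
position: [0.5775, 0.2025, 0.1129]
tcp_rot: [[0.255, 0.826, 0.502], [0.952, -0.306, 0.021], [0.171, 0.472, -0.865]]
force: [-4.8, -0.1, 14.2]
opening: 0.17
grasp_force: 30.0
```

```bash
cat >> h.py <<'E'
def chk():
    s=bot.read_state();T=s["tcp_rot"];print("F tool",T.T@s["force"],"M tool",T.T@s["moment"],"pos along n mm",(N/np.linalg.norm(N))@(s["position"]-A)*1000,s["position"],"rot",Ro.from_matrix(isoR(2.5).T@T).as_rotvec(degrees=True))
E
python3 -c "
from h import *
chk()"
```

```text
F tool [  1.1197   2.7458 -14.651 ] M tool [-0.2509 -0.1264 -0.032 ] pos along n mm 25.65811959454493 [0.5775 0.2025 0.1129] rot [-0.1648 -0.0081 20.0135]
```

apply_moves --steps '[[[0,0,0,0,0,5,-1],[0,0,0,0,0,10,-1],[0,0,0,0,0,15,-1],[0,0,0,0,0,20,-1],[0,0,0,0,0,25,-1],[0,0,0,0,0,30,-1],[0,0,0,0,0,35,-1],[0,0,0,0,0,40,-1],[0,0,0,0,0,45,-1],[0,0,0,0,0,50,-1],[0,0,0,0,0,55,-1],[0,0,0,0,0,60,-1],[0,0,0,0,0,64,-1],[0,0,0,0,0,64,-1]]]'

```text
time_s: 18.08
position: [0.5777, 0.2023, 0.113]
tcp_rot: [[0.855, 0.133, 0.502], [0.141, -0.99, 0.021], [0.5, 0.053, -0.865]]
force: [-4.1, -2.1, 14.3]
opening: 0.17
grasp_force: 30.0
```

```bash
python3 -c "
from h import *
chk()"
```

```text
F tool [  3.3664   2.3064 -14.4525] M tool [-0.2567  0.173  -0.0377] pos along n mm 25.655187842716543 [0.5777 0.2023 0.113 ] rot [-0.185   0.0746 84.033 ]
```

apply_moves --steps '[[[0,0,0,0,0,2,-1],[0,0,0,0,0,4,-1],[0,0,0,0,0,6,-1],[0,0,0,0,0,6,-1]]]'

```text
time_s: 18.58
position: [0.5777, 0.2022, 0.113]
tcp_rot: [[0.864, 0.043, 0.502], [0.037, -0.999, 0.021], [0.503, 0.001, -0.865]]
force: [-3.4, -2.4, 16.3]
opening: 0.171
grasp_force: 30.0
```

```bash
python3 -c "
from h import *
chk()"
```

```text
F tool [  5.2055   2.2808 -15.8377] M tool [-0.185   0.2419  0.0325] pos along n mm 25.635694709566543 [0.5777 0.2022 0.113 ] rot [-0.1828  0.0798 90.0181]
```

At 90° with no forcing. I ease back out with the spring while still gripping, then let go.

apply_moves --steps '[[[0,0,-0.3,0,0,0,-1],[0,0,-0.6,0,0,0,-1],[0,0,-0.9,0,0,0,-1],[0,0,-1.1,0,0,0,-1],[0,0,-1.1,0,0,0,-0.7],[0,0,-1.1,0,0,0,-0.3],[0,0,-1.1,0,0,0,0],[0,0,-1.1,0,0,0,0],[0,0,-1.1,0,0,0,0],[0,0,-2.5,0,0,0,0],[0,0,-5,0,0,0,0],[0,0,-9,0,0,0,0],[0,0,-13,0,0,0,0],[0,0,-13,0,0,0,0]]]'

```text
time_s: 20.32
position: [0.512, 0.2, 0.2263]
tcp_rot: [[0.863, 0.044, 0.503], [0.038, -0.999, 0.022], [0.504, 0.0, -0.864]]
force: [0.5, 0.1, 0.4]
opening: 0.498
grasp_force: 0.0
```

```bash
python3 - <<'E'
from h import *
chk()
w=bot.capture("wrist");a=bot.capture("scene");t=bot.capture("top")
f=lambda im,x,y:cv2.resize(im[y:y+150,x:x+200],(400,300))
cv2.imwrite("pics/end.png",np.vstack([np.hstack([cv2.resize(w,(400,300)),f(a,205,150)]),np.hstack([f(a,330,170),f(t,200,110)])]))
E
```

```text
F tool [ 0.6286 -0.093  -0.0486] M tool [-0.0063 -0.4606 -0.0934] pos along n mm 156.6155961933978 [0.512  0.2    0.2263] rot [-0.2007  0.191  89.9992]
```

View pics/end.png

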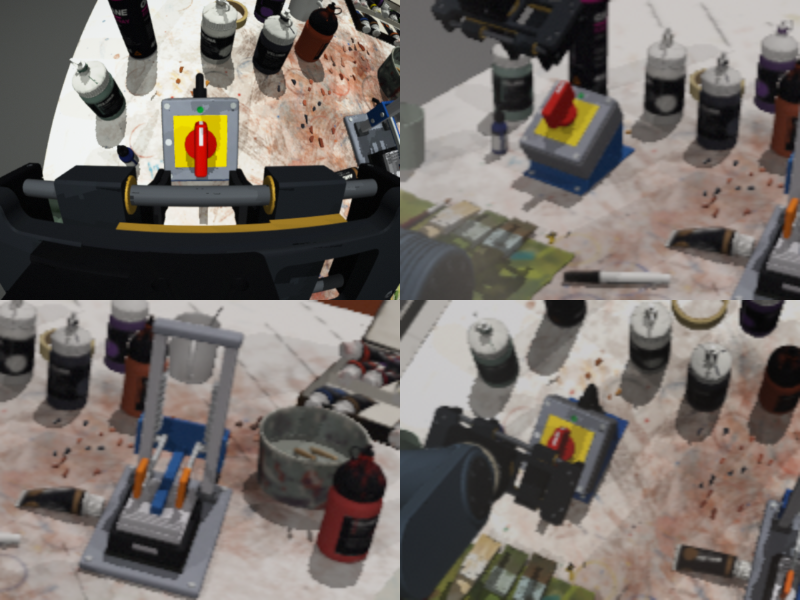

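The handle points at the green dot, the head is down, and the bystanders look untouched. Next I confirm numerically that the handle sprang out, by comparing hub to plate size with the picture taken at off.

```bash
python3 - <<'E'
from h import *
def meas(im):
    hsv=cv2.cvtColor(im,cv2.COLOR_BGR2HSV);z=np.zeros(im.shape[:2],np.uint8);z[140:300,230:410]=255
    y=cv2.inRange(hsv,(22,130,70),(35,255,255))&z;r=(cv2.inRange(hsv,(0,150,60),(6,255,255))|cv2.inRange(hsv,(174,150,60),(180,255,255)))&z
    ws=[np.ptp(np.nonzero(r[i])[0])+1 for i in range(480) if r[i].any()]
    print("plate",cv2.minAreaRect(cv2.findNonZero(y)),"hub w",max(ws),"bar w",ws[-8],"bbox",cv2.boundingRect(r))
meas(cv2.imread("pics/w3.png"));meas(bot.capture("wrist"))
r=bot.read_state();print(r["time_s"])
E
```

```text
plate ((314.9254150390625, 225.06057739257812), (83.3614501953125, 87.32005310058594), 87.79740142822266) hub w 51 bar w 20 bbox (290, 153, 74, 132)
plate ((319.0, 224.0), (84.0, 86.0), 90.0) hub w 50 bar w 20 bbox (274, 149, 109, 133)
20.525
```

```bash
python3 - <<'E'
from h import *
def proj(m,X):
    q=m["R"]@X+m["t"];r=np.arctan2(np.linalg.norm(q[:2]),q[2]);u=q[:2]/np.linalg.norm(q[:2])*r;return m["intrinsics"][:2,:2]@u+m["intrinsics"][:2,2]
n=N/np.linalg.norm(N);R0=isoR(2.5)
for nm,m,b in(("off",np.load("w3.npz"),R0[:,0]),("on",bot.camera_model("wrist"),R0[:,1])):
    for h in(.058,.048): print(nm,h,"tail",proj(m,A+n*h-b*.031),"tip",proj(m,A+n*h+b*.031),"plate",proj(m,A+n*.002))
hsv=[cv2.cvtColor(i,cv2.COLOR_BGR2HSV) for i in(cv2.imread("pics/w3.png"),bot.capture("wrist"))]
for h in hsv:
    r=cv2.inRange(h,(0,150,60),(6,255,255))|cv2.inRange(h,(174,150,60),(180,255,255));c=r[185:310,306:330];print(np.nonzero(c.any(1))[0][[0,-1]]+185)
E
```

```text
off 0.058 tail [315.8623 287.2787] tip [312.8291 201.1455] plate [315.1207 226.6292]
off 0.048 tail [315.9567 282.0311] tip [313.0507 198.7493] plate [315.1207 226.6292]
on 0.058 tail [319.7089 284.3298] tip [319.7207 197.3789] plate [319.5351 224.9324]
on 0.048 tail [319.6728 279.3898] tip [319.682  195.3893] plate [319.5351 224.9324]
[196 284]
[193 281]
```

The tail of the bar sits 3 px from the sprung-out prediction in both pictures, so the handle is out and locked at on.

```bash
python3 -c "
from rig import bot
print(bot.hand_in())"
```

```text
the job is handed in; nothing more can be done
None
```

The job is handed in at about 20.6 s: the lamp head is fully down over the card and released, then the isolator was turned to on and left locked with its handle sprung out; nothing around looked disturbed in the final pictures.

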